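Unscrew the left-hand rotor nut of the tube centrifuge

ROBOT

A 6-joint arm with a two-finger parallel gripper is mounted at the origin on the work surface. World frame = base frame: x ahead of the robot, y to its left, z up, the work surface at z = 0. Lengths are in m, angles in rad, forces in N, time in s.
With the tool pointing down it reaches from about 0.35 to 0.85 m from the base axis. Payload 8.1 kg.
Tool frame: the origin (TCP) lies at the very end of the fingers, on their centre line; the grasp point (between the pads) lies robot.tcp_to_grasp behind it (robot.tcp_to_grasp is the distance from the TCP to the grasp point, in m); z points along the fingers, y is the direction in which the jaws open and shut (so a half turn about z gives the same grasp; the last joint's range is limited). The gripper opens to 93 mm and grips with 3 to 60 N. Pads are 15 mm wide; open, the fingers measure 128 mm over their backs; the gripper's body (75 mm by 188 mm) begins 65 mm behind the grasp point.
Start: joints at [-0.085, 0.13, 1.488, -0, 1.523, -0.085], TCP at [0.6, 0, 0.219] pointing down, gripper open.
Joint ranges: [-2.96, 2.96], [-0.89, 2.26], [0.02, 2.5], [-1.34, 4.48], [0, 2.73], [-2.66, 2.66]. Speed limits (rad/s): [2.39, 2.39, 2.79, 3.14, 3.14, 3.14].

INTERFACE

Orientations are given as a unit quaternion [x, y, z, w].
In Python, from station import robot gives the robot as it stands.
- The arm moves only by the tool arm_command, never from a script. Its argument "plan" is a list of rows, each an object with "hand": the finger opening in mm, from 0 to 93; "offset": the shift along the tool's x, y, z in mm, a list of three; "turn": the turn, a rotation vector about the tool's x, y, z in degrees, a list of three. A call has 1 to 12 rows; each row is the pose to reach, as a shift and turn from the pose measured when the call began, along the tool's axes at that moment; what a row does not reach only later rows make up. A row lasts 1/10 s, in which the tool goes at most 50 mm and 8.59 degrees, less where a joint would pass 70% of its speed; a pose out of reach is approached as far as the arm can. A call with a gripper value outside its range is refused whole. The fingers move at their own pace and stop on an object; "grip_force" is the grip in N (left out, the last holds). Time passes only in rows, so rows that repeat a pose let the fingers close. It gives the time, the measured TCP pose, the force and the opening at its end, in the units of the state.
- robot.sense(): the state, without advancing time (a new reading comes with each control period).
- robot.grab_frame(name): name is "scene" or "side" or "wrist"; returns a dict with "img" (400x640x3 uint8, red, green, blue), "fx", "fy", "cx", "cy" (pixels), "extrinsics" (4x4, takes a point from world to camera coordinates). Camera axes: x right, y down, z forward; pixel columns grow to the right and rows downward; lengths in m; the calibration is good to about 2 mm. A picture is of the moment at which its call begins. There is no depth.
- robot.close_job(): hands the job in, once; it reports no verdict.
The state is a dict: "clock": time; "joints": joint angles; "joint_vel": joint speeds; "joint_torque": joint torques, N m; "ee_pos": TCP position; "orientation": TCP orientation; "wrist_force": force on the tool from outside, world axes, zero at the start; "torque": the same for the moment, N m; "opening": opening from 0.0 (shut) to 1.0 (fully open).
Only numpy, scipy, OpenCV 4.12 (cv2) and the standard library are available. Lean on these libraries where they do the work, as an engineer would, in place of code of your own. Each camera call takes 0.05 s, during which the arm holds its last target. There are 200 camera calls.

TASK

The round ten-hole tube rotor has to come off its small bench centrifuge. Its wing nut has a left-hand thread: unscrew it by turning it clockwise (seen from above), never tightening it, until the line engraved on the nut points at the line engraved on the rotor, then let go and leave it so. Leave the nut of the other centrifuge, the one with the straight bar-shaped strip rotor, alone.

Things in the scene. Friction and masses are not known exactly. Their poses are not given: they have to be found in the camera images.
- tube_centrifuge: The machine to work on, fixed: white round drum with blue band, 170 mm across, 96 mm high, low console nose on its own -x side. On it a fixed round aluminium rotor, 120 mm across, top at 101 mm, ten dark holes in a ring. Its engraved line (dark, 4 mm wide) runs radially towards the console, along own -x, 30 to 58 mm from the axis. Origin: on the nut's axis at bench height, z up.
- tube_nut_grip (a point): Grip point of the tube rotor's nut, on its upright axis, 132 mm above the bench. White wing nut: a bar 48 mm long, 14 thick, 35 high (top 12 mm above the point, foot 23 below on a disc 34 mm across). x runs along the bar to the end with the engraved line (dark, 4 mm wide, on top and end face of that half only), y across the bar, z up; axes turn with the nut.
- tube_nut (a joint): Angle of the tube rotor's nut (rad), growing clockwise seen from above, which loosens: 0 is screwed tight (stop), 1.60 is the engraved lines pointing at each other, 2.3 the other stop. Starts at 0.35 to 0.8. The nut rises 2 mm per rad on its thread, takes about 0.1 N m to turn and stays where it is left.
- strip_wing (a point): End of one wing of the other machine's nut, 24 mm from that nut's axis, 132 to 135 mm above the bench; x points outward along the bar. That machine and nut have the same size and colour, but its rotor is a straight aluminium bar 118 x 46 mm with two slots, and nothing there has an engraved line. Not to be turned.

How it is judged:
At the end, for the whole second after the job is handed in: The tube rotor's nut is at rest with its engraved line pointing at the rotor's engraved line within 0.2 rad (about 11 degrees) (value of joint tube_nut between 1.4 and 1.8 rad and velocity of joint tube_nut between -0.05 and 0.05 rad/s); the robot touches nothing.
It fails at once if the left-hand nut is tightened (its joint falls below 0.15) (value of joint tube_nut below 0.15 rad).
It fails at once if the other centrifuge's nut is turned (its wing end moves more than 4 mm) (distance of strip_wing from where it was at the start of the episode above 0.004 m).
It also fails if it takes over 30 s, if anything falls off the work surface, if the arm or the gripper's body presses on something with over 40 N, if the wrist force passes 120 N, or if a joint passes its speed limit or range.

## Working session

There is one attempt and no reset: what is moved stays moved. The work goes in short steps, Python scripts to look and compute and a tool call to move; the robot and the scene stay as the last step left them, time stands still between calls to the robot, and variables do not carry over. Pictures are saved under pics/ and viewed, about 8 in all and at most 12, crops included, and the job is handed in when it is done.

Besides the shell and the picture viewer there is one more tool, called after "Request:" as name(argument=value, ...), one argument or row to a line, values as JSON. arm_command: Moves the arm, as the interface text tells. Its arguments: {"type":"object","properties":{"plan":{"type":"array","items":{"type":"object","properties":{"hand":{"type":"number"},"offset":{"type":"array","items":{"type":"number"}},"turn":{"type":"array","items":{"type":"number"}}}}},"grip_force":{"type":"number"}},"required":["plan"]}

```bash
mkdir -p pics; cat > h.py <<'E'
import numpy as np, cv2
from station import robot
def grab(n,fn=None):
    f=robot.grab_frame(n)
    if fn: cv2.imwrite('pics/'+fn,f['img'][:,:,::-1])
    np.savez('pics/%s.npz'%n,**f); return f
def ray(f,u,v,z):
    E=np.array(f['extrinsics']);R,t=E[:3,:3],E[:3,3]
    c=-R.T@t; d=R.T@np.array([(u-f['cx'])/f['fx'],(v-f['cy'])/f['fy'],1])
    return c+d*(z-c[2])/d[2]
def proj(f,p):
    E=np.array(f['extrinsics']);q=E[:3,:3]@p+E[:3,3]
    return f['fx']*q[0]/q[2]+f['cx'],f['fy']*q[1]/q[2]+f['cy']
E
python3 - <<'E'
from h import *
a=grab('scene','s1.png');b=grab('wrist','w1.png')
print(robot.tcp_to_grasp,robot.sense())
for f in(a,b):
    E=np.array(f['extrinsics']);print(-E[:3,:3].T@E[:3,3],E[:3,:3])
E
```

```text
0.0188 {'clock': 0.1, 'joints': array([-8.53984551e-02,  1.31069110e-01,  1.48913855e+00,  7.79092192e-06,
        1.52301346e+00, -8.53902942e-02]), 'joint_vel': array([-0.00039344, -0.00057687, -0.00353363, -0.00085304, -0.00167554,
        0.00134156]), 'joint_torque': array([ 2.89806376e-03, -5.61339462e+01, -4.93095982e+01,  7.72326719e-02,
        2.89617141e-02, -2.83941080e-05]), 'ee_pos': array([5.99497232e-01, 6.92576153e-05, 2.17719707e-01]), 'orientation': array([ 7.07109566e-01,  7.07103528e-01, -5.21569907e-04, -6.25264492e-04]), 'wrist_force': array([ 0.31692794,  0.19573631, -0.11552711]), 'torque': array([-0.06941619, -0.02930617,  0.00726624]), 'opening': 1.0025027328845548}
[ 1.07889783 -0.21637841  0.50964839] [[ 0.40350869  0.91470447  0.02228159]
 [ 0.52429501 -0.21119039 -0.82493234]
 [-0.74986364  0.3445495  -0.56479215]]
[0.59823559 0.07160193 0.38362497] [[ 9.99997720e-01  6.71281837e-05 -2.13450695e-03]
 [ 6.18841548e-04 -9.65729321e-01  2.59550564e-01]
 [-2.04393279e-03 -2.59551293e-01 -9.65727160e-01]]
```

View pics/s1.png

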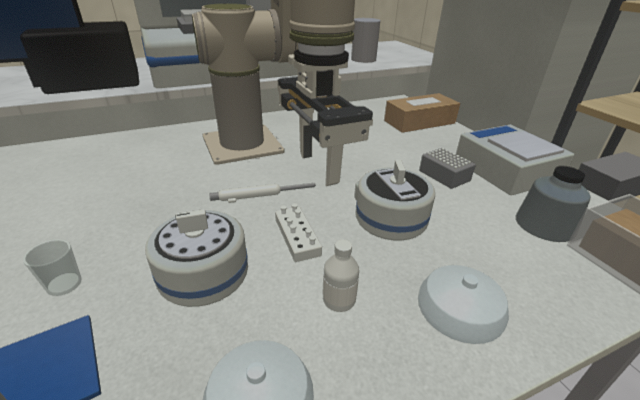

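View pics/w1.png

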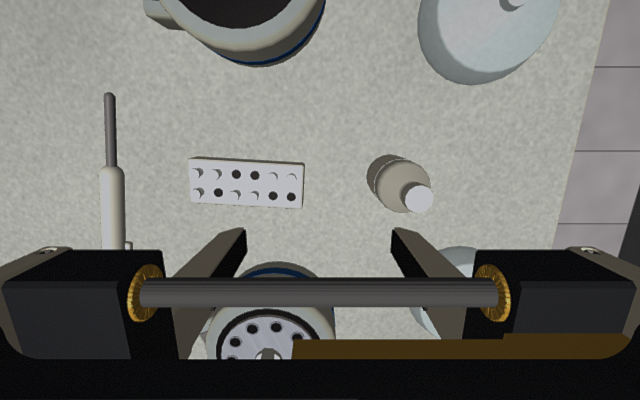

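The scene shows the tube centrifuge with its ten holes at (197,250), nut at about (191,220). The strip centrifuge is at (395,195). In the wrist view the tube rotor is partly hidden at (270,345).

```bash
python3 - <<'E'
from h import *
f=grab('side'); s=dict(np.load('pics/scene.npz')); w=dict(np.load('pics/wrist.npz'))
print('nut',ray(s,192,213,.144),'rotor centre',ray(s,197,237,.101)); print('strip',ray(s,398,180,.12)); print('w',ray(w,268,355,.14))
c=s['img'][190:310,135:260]; g=f['img']
o=np.zeros((576+0,800,3),np.uint8)
cc=cv2.resize(c,None,fx=3.2,fy=3.2,interpolation=3); gg=cv2.resize(g,(400,250))
o[:cc.shape[0],:cc.shape[1]]=cc; o[:250,400:]=gg
cv2.imwrite('pics/c1.png',o[:,:,::-1])
print(proj(f,ray(s,192,213,.144)))
E
```

```text
nut [ 0.54110425 -0.20449353  0.144     ] rotor centre [ 0.55331217 -0.20506194  0.101     ]
strip [0.54601884 0.21136    0.12      ]
w [ 0.54373925 -0.1660365   0.14      ]
(np.float64(347.25165092225484), np.float64(126.60564078735058))
```

View pics/c1.png

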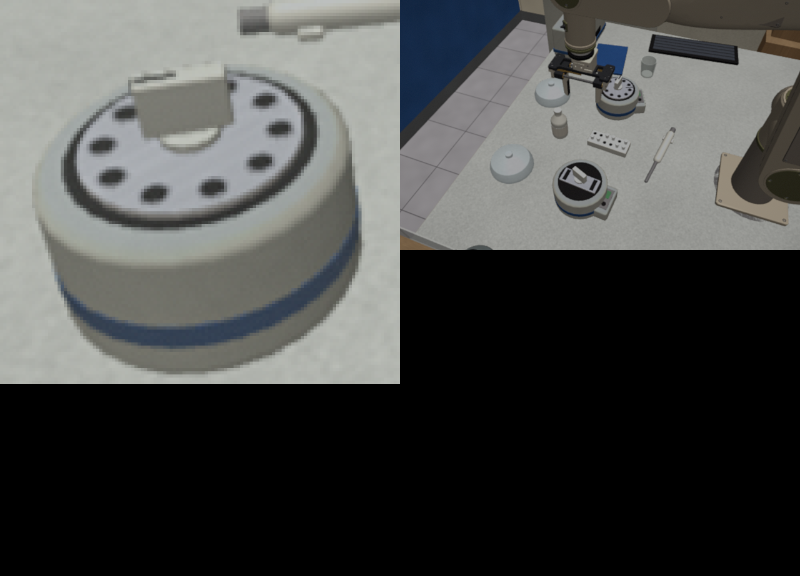

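The crop shows the engraved mark on the nut's top at its left end (150,75), with the nut bar seen broadside. The side view shows the console nose pointing towards the robot. I'll go above the machine for a close look.

Request:
arm_command(
  plan=[
    {"hand": 93, "offset": [-45, -10, -20], "turn": [0, 0, 0]},
    {"hand": 93, "offset": [-90, -20, -40], "turn": [0, 0, 0]},
    {"hand": 93, "offset": [-135, -30, -60], "turn": [0, 0, 0]},
    {"hand": 93, "offset": [-180, -40, -60], "turn": [0, 0, 0]},
    {"hand": 93, "offset": [-220, -50, -60], "turn": [0, 0, 0]},
    {"hand": 93, "offset": [-260, -55, -60], "turn": [0, 0, 0]},
    {"hand": 93, "offset": [-260, -55, -60], "turn": [0, 0, 0]},
    {"hand": 93, "offset": [-260, -55, -60], "turn": [0, 0, 0]},
    {"hand": 93, "offset": [-260, -55, -60], "turn": [0, 0, 0]},
  ],
)

```text
clock: 1.05
ee_pos: [0.5448, -0.259, 0.2776]
orientation: [0.707, 0.707, -0.0, -0.001]
wrist_force: [-0.1, 0.5, 0.7]
opening: 1.001
```

```bash
python3 - <<'E'
from h import *
w=grab('wrist','w2.png');print(robot.sense()['ee_pos'],robot.sense()['orientation'],proj(w,np.array([.545,-.205,.14])))
E
```

```text
[ 0.54494635 -0.25872501  0.27771804] [ 7.06639687e-01  7.07573046e-01 -3.40235299e-04 -7.88142302e-04] (np.float64(320.42883952048925), np.float64(141.96734891801003))
```

View pics/w2.png

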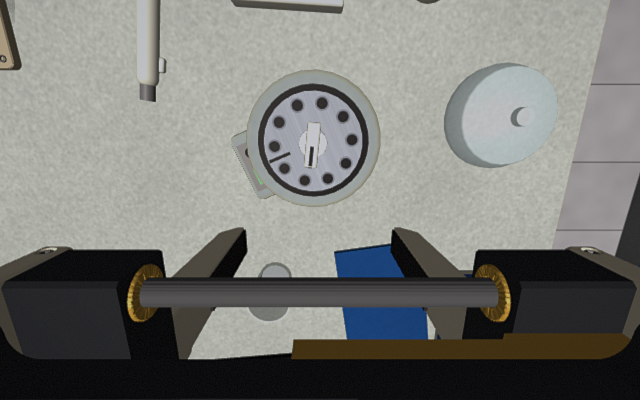

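The rotor's line lies at (270,161)-(290,153), towards the console at lower left. The nut bar runs from (314,123) to (310,168) and its dark line is on the lower half. Turning clockwise takes it from down to lower left, as expected.

```bash
python3 - <<'E'
from h import *
w=dict(np.load('pics/wrist.npz')); im=w['img']
c=cv2.resize(im[70:210,240:390],None,fx=4,fy=4,interpolation=2); cv2.imwrite('pics/c2.png',c[:,:,::-1])
hsv=cv2.cvtColor(im,cv2.COLOR_RGB2HSV); dark=(im.max(2)<95).astype(np.uint8)
n,l,s,ce=cv2.connectedComponentsWithStats(dark[70:210,240:390])
hol=[]
for i in range(1,n):
    if s[i,4]<10: continue
    ys,xs=np.nonzero(l==i); r=cv2.minAreaRect(np.c_[xs,ys].astype(np.float32))
    print(s[i],ce[i]+[240,70],r[1],r[2])
    if 50<s[i,4]<140 and max(r[1])<1.5*min(r[1]): hol.append(ray(w,*(ce[i]+[240,70]),.101)[:2])
hol=np.array(hol); print(len(hol)); A=np.c_[2*hol,np.ones(len(hol))]; x=np.linalg.lstsq(A,(hol**2).sum(1),rcond=None)[0]; print('centre',x[:2],np.sqrt(x[2]+x[:2]@x[:2]))
E
```

```text
[  18   14  111  113 1936] [313.3197314  136.13636364] (111.01576232910156, 110.30865478515625) 45.0
[ 77  27  11  12 102] [321.68627451 102.83333333] (11.0, 10.0) 90.0
[ 52  30  11  11 101] [296.81188119 105.05940594] (10.0, 10.0) 90.0
[98 41 11 11 98] [342.7755102  116.12244898] (10.0, 10.0) 90.0
[34 47 11 11 95] [278.64210526 121.82105263] (10.0, 10.0) 0.0
[107  64  10  11  90] [351.5        139.37777778] (10.0, 9.0) 90.0
[29 71 11 11 92] [274.04347826 146.04347826] (10.0, 10.0) 90.0
[69 77  5 19 59] [310.69491525 155.89830508] (2.985111713409424, 18.308683395385742) 5.710593223571777
[ 5 79  4  8 20] [246.3 152.3] (7.212489604949951, 2.5455849170684814) 81.8698959350586
[30 82 20 11 60] [279.5  156.95] (2.626129150390625, 21.402952194213867) 66.80140686035156
[101  88  10  11  84] [345.5        162.88095238] (9.192387580871582, 9.192387580871582) 45.0
[39 93 11 11 89] [284. 168.] (9.838699340820312, 9.838699340820312) 63.43495178222656
[ 83 103  10  11  84] [327.46428571 178.0952381 ] (10.0, 9.0) 90.0
[ 60 105  10  11  81] [304.44444444 180.02469136] (9.192387580871582, 9.192388534545898) 45.0
10
centre [ 0.53580964 -0.20817835] 0.04710462230512815
```

View pics/c2.png

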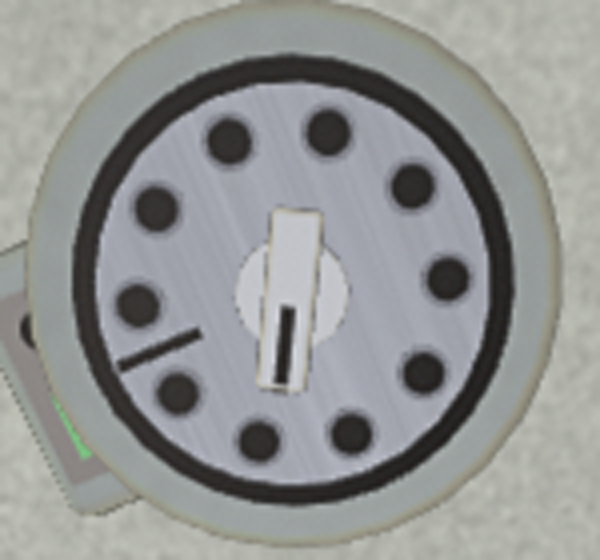

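The crop agrees: nut line (290,310)-(283,383), rotor line (120,368)-(200,330).

```bash
python3 - <<'E'
from h import *
w=dict(np.load('pics/wrist.npz')); ang=lambda d:np.degrees(np.arctan2(d[1],d[0]))
P=lambda x,y,z:ray(w,240+x/4,70+y/4,z)[:2]
c=np.array([.5358,-.2082])
print('rotor',ang(P(120,368,.101)-P(200,330,.101)),ang(P(160,349,.101)-c))
print('nut',ang(P(283,383,.145)-P(290,310,.145)))
print('nut axis by bar top',(P(274,210,.145)+P(322,213,.145)+P(303,391,.145)+P(259,387,.145))/4)
E
```

```text
rotor -155.0415330931929 -156.50985773136546
nut -95.83691690455741
nut axis by bar top [ 0.53641869 -0.20840116]
```

Axis is at (0.536, -0.208), the nut heads -96° and the rotor line -156°, so 60° clockwise is needed. That puts the joint at about 0.55 now. Moving over and down onto the bar.

Request:
arm_command(
  plan=[
    {"hand": 93, "offset": [25, -5, 20], "turn": [0, 0, 3]},
    {"hand": 93, "offset": [50, -9, 40], "turn": [0, 0, 6]},
    {"hand": 93, "offset": [50.5, -9, 70], "turn": [0, 0, 6]},
    {"hand": 93, "offset": [50.5, -9, 100], "turn": [0, 0, 6]},
    {"hand": 80, "offset": [50.5, -9, 120], "turn": [0, 0, 6]},
    {"hand": 60, "offset": [50.5, -9, 135], "turn": [0, 0, 6]},
    {"hand": 60, "offset": [50.5, -9, 147], "turn": [0, 0, 6]},
    {"hand": 60, "offset": [50.5, -9, 155], "turn": [0, 0, 6]},
    {"hand": 60, "offset": [50.5, -9, 155], "turn": [0, 0, 6]},
    {"hand": 60, "offset": [50.5, -9, 155], "turn": [0, 0, 6]},
  ],
  grip_force=25,
)

```text
clock: 2.1
ee_pos: [0.5361, -0.2084, 0.1236]
orientation: [0.743, 0.67, -0.0, -0.0]
wrist_force: [-1.0, -0.4, -0.0]
opening: 0.644
```

```bash
python3 - <<'E'
from h import *
w=grab('wrist');f=grab('side');s=grab('scene')
o=np.hstack([cv2.resize(w['img'],(400,250)),cv2.resize(s['img'][130:290,90:346],(400,250))])
cv2.imwrite('pics/c3.png',o[:,:,::-1])
print(robot.sense())
E
```

```text
{'clock': 2.25, 'joints': array([-4.59887015e-01,  1.28076719e-01,  1.66637488e+00, -1.71136124e-04,
        1.34701850e+00, -3.56271200e-01]), 'joint_vel': array([ 0.00040531,  0.00020254,  0.00363192, -0.00095716, -0.00275979,
       -0.0010558 ]), 'joint_torque': array([ 4.36707982e-02, -5.34315240e+01, -4.68331969e+01,  6.86661713e-02,
        5.59735671e-02,  4.12943218e-04]), 'ee_pos': array([ 0.53629309, -0.20856426,  0.12391258]), 'orientation': array([ 7.42762658e-01,  6.69554795e-01, -5.49900954e-05,  8.77069411e-05]), 'wrist_force': array([ 0.39033827, -0.02821035,  0.40983417]), 'torque': array([ 0.00673123,  0.02051718, -0.02173692]), 'opening': 0.6467855377556849}
```

View pics/c3.png

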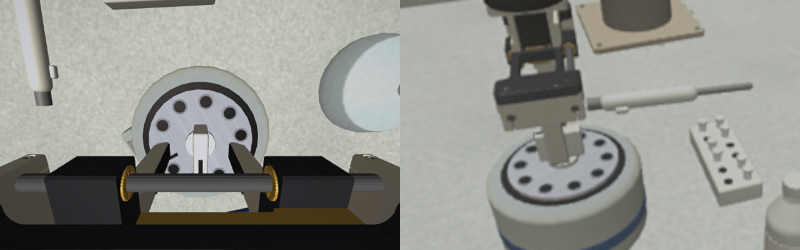

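The fingers straddle the bar, which is centred between them at (200,145) in the left picture. Closing.

Request:
arm_command(
  plan=[
    {"hand": 40, "offset": [0, 0, 1], "turn": [0, 0, 0]},
    {"hand": 25, "offset": [0, 0, 1], "turn": [0, 0, 0]},
    {"hand": 10, "offset": [0, 0, 1], "turn": [0, 0, 0]},
    {"hand": 10, "offset": [0, 0, 1], "turn": [0, 0, 0]},
    {"hand": 8, "offset": [0, 0, 1], "turn": [0, 0, 0]},
    {"hand": 8, "offset": [0, 0, 1], "turn": [0, 0, 0]},
    {"hand": 8, "offset": [0, 0, 1], "turn": [0, 0, 0]},
  ],
  grip_force=25,
)

```text
clock: 2.95
ee_pos: [0.537, -0.2086, 0.123]
orientation: [0.743, 0.67, 0.0, 0.001]
wrist_force: [5.5, -1.2, -2.3]
opening: 0.15
```

Gripped at 14 mm. Turning clockwise by 60° with a 2 mm rise.

Request:
arm_command(
  plan=[
    {"hand": 8, "offset": [0, 0, -0.2], "turn": [0, 0, 6]},
    {"hand": 8, "offset": [0, 0, -0.4], "turn": [0, 0, 12]},
    {"hand": 8, "offset": [0, 0, -0.6], "turn": [0, 0, 18]},
    {"hand": 8, "offset": [0, 0, -0.8], "turn": [0, 0, 24]},
    {"hand": 8, "offset": [0, 0, -1.0], "turn": [0, 0, 30]},
    {"hand": 8, "offset": [0, 0, -1.3], "turn": [0, 0, 36]},
    {"hand": 8, "offset": [0, 0, -1.5], "turn": [0, 0, 42]},
    {"hand": 8, "offset": [0, 0, -1.7], "turn": [0, 0, 48]},
    {"hand": 8, "offset": [0, 0, -1.9], "turn": [0, 0, 54]},
    {"hand": 8, "offset": [0, 0, -2.1], "turn": [0, 0, 60]},
    {"hand": 8, "offset": [0, 0, -2.1], "turn": [0, 0, 60]},
    {"hand": 8, "offset": [0, 0, -2.1], "turn": [0, 0, 60]},
  ],
)

```text
clock: 4.15
ee_pos: [0.5367, -0.2082, 0.125]
orientation: [0.978, 0.21, 0.0, -0.0]
wrist_force: [-1.6, 3.3, 1.8]
opening: 0.148
```

```bash
python3 - <<'E'
from h import *
w=grab('wrist','w4.png');s=robot.sense();print(s['ee_pos'],s['orientation'],s['wrist_force'],s['torque'],s['opening'],s['joints'])
from scipy.spatial.transform import Rotation as R
y=R.from_quat(s['orientation']).as_matrix()[:,1];print('jaw heading',np.degrees(np.arctan2(y[1],y[0])),'want -66.5 for bar at -156')
E
```

```text
[ 0.5367121  -0.20823444  0.12503114] [ 9.77731205e-01  2.09860536e-01  4.94435184e-04 -4.70697528e-05] [-2.4596846   3.08269221  1.85750453] [ 0.78772233  0.66504899 -0.0363715 ] 0.15014801733336403 [-4.59610364e-01  1.27114131e-01  1.66529776e+00  7.05987230e-04
  1.34846490e+00  6.88165848e-01]
jaw heading -65.77164137547035 want -66.5 for bar at -156
```

View pics/w4.png

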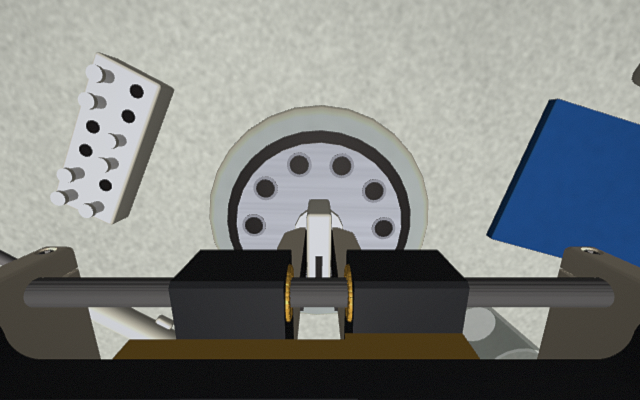

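The bar stands upright in the picture at (319,235), held between the pads; its line is at (320,265). Letting go, rising straight up, then stepping back to look.

Request:
arm_command(
  plan=[
    {"hand": 30, "offset": [0, 0, 0], "turn": [0, 0, 0]},
    {"hand": 50, "offset": [0, 0, 0], "turn": [0, 0, 0]},
    {"hand": 60, "offset": [0, 0, 0], "turn": [0, 0, 0]},
    {"hand": 60, "offset": [0, 0, -10], "turn": [0, 0, 0]},
    {"hand": 60, "offset": [0, 0, -40], "turn": [0, 0, 0]},
    {"hand": 60, "offset": [0, 0, -80], "turn": [0, 0, 0]},
    {"hand": 60, "offset": [0, 0, -120], "turn": [0, 0, 0]},
    {"hand": 93, "offset": [-25, 0, -150], "turn": [0, 0, 0]},
    {"hand": 93, "offset": [-50, 0, -150], "turn": [0, 0, 0]},
    {"hand": 93, "offset": [-50, 0, -150], "turn": [0, 0, 0]},
    {"hand": 93, "offset": [-50, 0, -150], "turn": [0, 0, 0]},
    {"hand": 93, "offset": [-50, 0, -150], "turn": [0, 0, 0]},
  ],
)

```text
clock: 5.4
ee_pos: [0.4912, -0.2284, 0.2746]
orientation: [0.978, 0.21, 0.0, -0.0]
wrist_force: [0.1, 0.3, -0.0]
opening: 0.99
```

```bash
python3 - <<'E'
from h import *
w=grab('wrist'); s=robot.sense(); print(s['clock'],s['ee_pos'],s['wrist_force'])
u,v=map(int,proj(w,np.array([.536,-.208,.12]))); x0,y0=u-80,max(v-75,0); print(u,v)
im=w['img'][y0:y0+150,x0:x0+160]
cv2.imwrite('pics/c5.png',cv2.resize(im,None,fx=4,fy=4,interpolation=2)[:,:,::-1])
n,l,st,ce=cv2.connectedComponentsWithStats((im.max(2)<95).astype(np.uint8))
for i in range(1,n):
    ys,xs=np.nonzero(l==i); r=cv2.minAreaRect(np.c_[xs,ys].astype(np.float32))
    if st[i,4]<25 or st[i,4]>300 or max(r[1])<2.5*min(r[1]): continue
    p=np.c_[xs+x0,ys+y0]
    for z in(.101,.147):
        q=np.array([ray(w,a,b,z)[:2] for a,b in p]); m=q.mean(0); d=np.linalg.svd(q-m)[2][0]; d*=np.sign(d@(m-[.536,-.2082]))
        print(ce[i]*4,z,m,np.degrees(np.arctan2(d[1],d[0])))
E
```

```text
5.45 [ 0.49124187 -0.22830798  0.27435297] [ 0.34062377  0.16359113 -0.63719569]
318 144
[324. 352.] 0.101 [ 0.52110691 -0.21513365] -155.72597002546635
[324. 352.] 0.147 [ 0.52570683 -0.21299074] -155.7259700254664
[319.87096774 440.83870968] 0.101 [ 0.49557149 -0.22524215] -156.78866365270636
[319.87096774 440.83870968] 0.147 [ 0.50363014 -0.22173006] -156.78866365270633
```

View pics/c5.png

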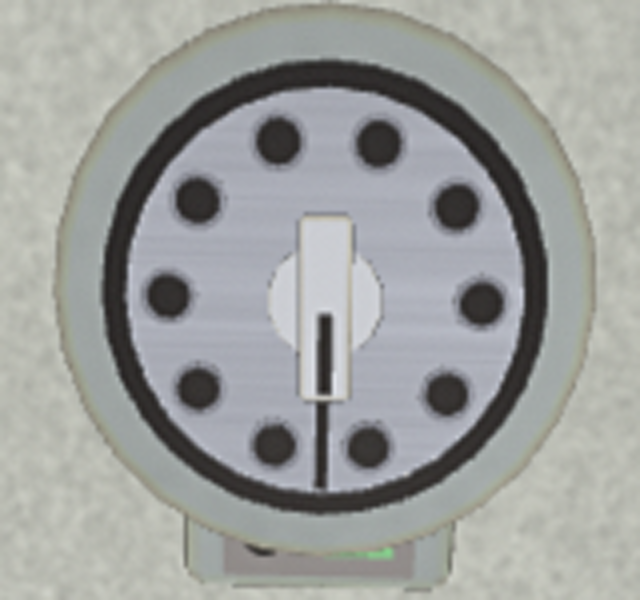

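The two lines point at each other within about 1° and the gripper is clear. Handing in.

```bash
python3 -c "
from station import robot
print(robot.close_job())"
```

```text
the job is handed in; nothing more can be done
None
```

The tube rotor's wing nut now points at the rotor's engraved line. I gripped it, turned it about 60° clockwise (the loosening direction), released it and handed the job in at about 5.5 s.

- **Alignment:** in the last wrist picture the nut's line heads -155.7° and the rotor's line -156.8°. That is about 1° apart, against the 11° allowed.
- **Robot clear:** the gripper was open and its fingertips were about 13 cm above the nut. The wrist force read under 1 N.
- **Other centrifuge:** the arm never worked near its nut. I took no final picture of it.
- **Checks:** none failed or disagreed. I viewed 8 pictures.

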